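# Index the sliding magnifier to the tall sample pot

### The job

Three sample pots stand on the inspection stand behind a rail with a sliding magnifier. Without gripping or lifting anything, gently push the magnifier carriage sideways with the fingers (it has a black block to push on) along the rail until it clicks into the notch in front of the tall pot, and leave it resting in that notch. Do not disturb the pots or the small bottle beside the stand.

Things in the scene. Friction and masses are not known exactly. Their poses are not given: they have to be found in the camera images.
- stand: Fixed grey plate 136 x 306 x 8 mm with an aluminium rail along its y axis. Origin on the counter, under the rail's middle; +x from the rail to the pots (away from the robot), +y along the rail to the robot's left. Rail 16 mm wide, top 26 mm above the counter. Three notches at y = -70, 0, +70 mm; behind each, at x = 70 mm, a round dark seat with one pot (which pot is on which seat varies).
- carriage (a joint): Magnifier carriage along the rail, m, 0 to 0.23 towards the stand's +y; its centre is at stand y = value - 0.115. Notches at 0.045, 0.115, 0.185. Starts free, 0.062 to 0.098. Friction about 1 N; the push rises to 4 to 8 N over a ridge 13 to 6 mm before a notch centre, then falls as a sprung plunger snaps it in, where it stays. A notch in between can be pushed through.
- push_block (a point): Centre of the carriage's black push block, 59 mm above the counter, 14 mm robot-side of the rail's axis: 16 mm (stand x) by 56 mm (stand y, along the rail) by 44 mm high. Push either end face, 28 mm from the point along the rail. Frame parallel to the stand's. Behind it, 32 mm off, is the carriage's upright round magnifier, 50 mm across, top 105 mm above the counter.
- tall_pot (a point): Centre (half-way up) of the tall specimen pot with white lid, 51 mm across, 74 mm high, loose on one of the stand's seats (within 5 mm of its centre); the notch in front of it is the wanted one.
- short_pot_1 (a point): Centre (half-way up) of a short specimen pot with yellow lid, 49 mm across, 50 mm high, loose on another seat; leave alone.
- short_pot_2 (a point): Centre (half-way up) of a short specimen pot with red lid, 49 mm across, 50 mm high, loose on another seat; leave alone.
- small_bottle (a point): Centre (half-way up) of a small glass vial, 28 mm across, 75 mm high, loose on the counter left of the stand; leave alone. (Above the back left of the counter, about 0.64 m ahead of the robot and 0.45 m up, hangs a wall cabinet: swing the arm drawn in past it.)
Not all that is in view belongs to the job. What is shaped like the part that bears tall_pot but green or pink is not meant.

How it is judged (in metres and radians):
At the end, for the whole second after the job is handed in: The carriage rests within 3 mm of the notch in front of the tall pot (tall pot within 15 mm of the carriage centre along the rail), not moving; all three pots stand upright (within 0.15 rad) within 12 mm of where they started, and the small bottle within 15 mm ((value of joint carriage between 0.042 and 0.048 m or value of joint carriage between 0.112 and 0.118 m or value of joint carriage between 0.182 and 0.188 m) and y of tall_pot in the frame of push_block between -0.015 and 0.015 m and velocity of joint carriage between -0.01 and 0.01 m/s and distance of each of tall_pot, short_pot_1, short_pot_2 from where it was at the start of the episode below 0.012 m and angle between each of tall_pot, short_pot_1, short_pot_2's own z axis and vertical below 0.15 rad and distance of small_bottle from where it was at the start of the episode below 0.015 m); the robot touches nothing.
It fails at once if the tall pot is shoved (12 mm), lifted or tipped (distance of tall_pot from where it was at the start of the episode above 0.012 m or angle between tall_pot's own z axis and vertical above 0.3 rad).
It fails at once if the yellow-lidded pot is shoved (12 mm), lifted or tipped (distance of short_pot_1 from where it was at the start of the episode above 0.012 m or angle between short_pot_1's own z axis and vertical above 0.3 rad).
It fails at once if the red-lidded pot is shoved (12 mm), lifted or tipped (distance of short_pot_2 from where it was at the start of the episode above 0.012 m or angle between short_pot_2's own z axis and vertical above 0.3 rad).
It fails at once if the small bottle is shoved (15 mm), lifted or tipped (distance of small_bottle from where it was at the start of the episode above 0.015 m or angle between small_bottle's own z axis and vertical above 0.3 rad).
It fails at once if the carriage or stand is gripped or pressed hard by the fingers (over 25 N), or pushed with another part of the arm (over 3 N) (contact force between the fingers and stand above 25 N or contact force between the arm and stand above 3 N).
It also fails if it takes over 45 s, if anything falls off the work surface, if the arm or the gripper's body presses on something with over 40 N, if the wrist force passes 120 N, or if a joint passes its speed limit or range.

### The arm

A 6-joint arm with a two-finger parallel gripper is mounted at the origin on a cart in front of the work surface, level with it; the furniture and walls round the work are solid. World frame = base frame: x ahead of the robot, y to its left, z up, the work surface at z = 0. Lengths are in m, angles in degrees, forces in N, time in s.
With the tool pointing down it reaches from about 0.4 to 0.825 m from the base axis. Payload 7 kg.
Tool frame: the origin (TCP) lies midway between the tips of the shut fingers; the grasp point (between the pads) lies 19 mm behind it; z points along the fingers, y is the direction in which the jaws open and shut (so a half turn about z gives the same grasp; the last joint's range is limited). The gripper opens to 88 mm and grips with 3 to 60 N. Pads are 19 mm wide; open, the fingers measure 130 mm over their backs; the gripper's body (78 mm by 193 mm) begins 47 mm behind the grasp point.
Start: joints at [88.47, 20.546, 0.682, 0, -70.136, -16.507], TCP at [0.209, 0.642, 0.227] pointing down, gripper open.
Joint ranges: [-176.03, 176.03], [-82.01, 121.73], [-58.28, 71.71], [-173.87, 95.51], [-174.79, -0.11], [-173.66, 173.66]. Speed limits (degrees/s): [136.94, 136.94, 172.46, 180, 180, 180].

### API

Orientations are given as [roll, pitch, yaw] about the fixed x, y, z axes, in that order (R = Rz(yaw) Ry(pitch) Rx(roll)).
In Python, from plant import get_state, capture, get_calibration, close_job, boxes_of, cut_out gives the robot as it stands.
- The arm moves only by the tool apply_moves, never from a script. Its argument "commands" is a list of rows, each an object with "grip": the closure, from 0 (fully open) to 1 (shut); "slide": the shift along the tool's x, y, z in m, a list of three; "roll": the turn about the tool's z in degrees. In form: [{"grip": grip, "slide": [x, y, z], "roll": roll}, ...]. A call has 1 to 5 rows; each row is the pose to reach, as a shift and turn from the pose commanded when the call began, along the tool's axes at that moment; what a row does not reach only later rows make up. A row lasts 1/8 s, in which the tool goes at most 62.5 mm and 10.7 degrees, less where a joint would pass 70% of its speed; a pose out of reach is approached as far as the arm can. A call with a gripper value outside its range is refused whole. The fingers move at their own pace and stop on an object; "grip_force" is the grip in N (left out, the last holds). Time passes only in rows, so rows that repeat a pose let the fingers close. It gives the time, the measured TCP pose, the force and the opening at its end, in the units of the state.
- get_state(): the state, without advancing time (a new reading comes with each control period).
- capture(name): name is "scene" or "side" or "wrist"; returns (picture, depth): 400x640x3 uint8, red, green, blue; 400x640 float32, m along the optical axis (not along the pixel's ray), 0 where there is no reading.
- get_calibration(name): a dict with "mtx" (3x3 intrinsics, pixels), "R" (3x3) and "t" (3): a world point X has camera coordinates R X + t. Camera axes: x right, y down, z forward; pixel columns grow to the right and rows downward; lengths in m; the calibration is good to about 2 mm. The wrist camera is an equidistant fisheye: a pixel r from the principal point sees the ray r / f radians off the axis. A picture is of the moment at which its call begins: read the wrist's pose just before it. get_calibration takes no time and is no camera call; for the wrist camera it gives the pose at the moment of the call.
- close_job(): hands the job in, once; it reports no verdict.
Trained networks look in the newest picture that a camera, given by its name, has taken for a name from the list of things; names that differ only in an ending like _2 or _b are one class to them, and where a whole thing is asked for, a point or a joint stands for the part that bears it (a point fixed in the world has none). Each returns a list of dicts, best first, with "score" (0 to 1); they miss things now and then, are a little off and sometimes report something else, mostly with a low value. They report only what shows in the picture. A call takes as long as a camera call. They do not tell look-alikes from the thing itself.
- boxes_of(name, camera): "position" ([x, y, z] in m, in the coordinates of the camera as it stood for that picture, good to about 4 mm: the middle of the surface that is visible of it).
- cut_out(name, camera): "mask" (400x640 bool, what is visible of it).
The state is a dict: "time_s": time; "joints": joint angles; "qd": joint speeds; "joint_torque": joint torques, N m; "tcp_pos": TCP position; "eef_rot": TCP orientation; "contact_force": force on the tool from outside, world axes, zero at the start; "moment": the same for the moment, N m; "gripper_width": finger opening in m.
Only numpy, scipy, OpenCV 4.12 (cv2) and the standard library are available. Lean on these libraries where they do the work, as an engineer would, in place of code of your own. Each camera call takes 0.05 s, during which the arm holds its last target.

## Working session

There is one attempt and no reset: what is moved stays moved. The work goes in short steps, Python scripts to look and compute and a tool call to move; the robot and the scene stay as the last step left them, time stands still between calls to the robot, and variables do not carry over. Pictures are saved under pics/ and viewed, and the job is handed in when it is done.

Besides the shell and the picture viewer there is one more tool, called after "Call:" in YAML: its name, and indented under it one key for each argument. apply_moves: Moves the arm, as the interface text tells. Its arguments: {"type":"object","properties":{"commands":{"type":"array"},"grip_force":{"type":"number"}},"required":["commands"]}

```bash
ls; mkdir -p pics
python3 - <<'E'
from plant import *
import cv2
print(get_state())
for n in("scene","side","wrist"):
    p,d=capture(n); cv2.imwrite(f"pics/{n}0.png",p[:,:,::-1]); print(n,get_calibration(n))
    import numpy as np; np.savez(f"pics/{n}0.npz",p=p,d=d,**get_calibration(n))
E
```

```text
pics
{'time_s': 0.0, 'joints': array([ 8.84700726e+01,  2.05878417e+01,  6.33103683e-01, -1.81083910e-02,
       -7.01365506e+01, -1.65072929e+01]), 'qd': array([ 0.00934487, -0.01282217, -0.05414795,  0.08655699, -0.04333894,
        0.01211815]), 'joint_torque': array([ 1.23243894e-04, -5.82721746e+01,  2.93056011e+01,  6.99725524e+00,
        6.95747993e-03, -1.54233867e-04]), 'tcp_pos': array([0.20888538, 0.64134362, 0.22566449]), 'eef_rot': array([ 1.79907637e+02, -9.61909795e-03, -1.80433790e+01]), 'contact_force': array([ 0.87150862,  0.30286748, -0.20158756]), 'moment': array([-0.0245137 , -0.0139403 , -0.01909712]), 'gripper_width': 0.08752607578489419}
scene {'mtx': array([[396.50349831,   0.        , 321.23490731],
       [  0.        , 396.50349831, 196.06509869],
       [  0.        ,   0.        ,   1.        ]]), 'R': array([[ 0.9165191 , -0.39992089,  0.00748527],
       [-0.31368707, -0.73025202, -0.60690395],
       [ 0.2481797 ,  0.55389103, -0.79473994]]), 't': array([-0.45694488,  0.1976007 ,  0.76492862])}
side {'mtx': array([[396.88706614,   0.        , 318.32622812],
       [  0.        , 396.88706614, 200.43544669],
       [  0.        ,   0.        ,   1.        ]]), 'R': array([[ 0.9968438 , -0.07828969,  0.01315923],
       [-0.04094463, -0.64902532, -0.75966419],
       [ 0.06801454,  0.75672773, -0.6501824 ]]), 't': array([-0.51427254,  0.08813499,  0.93581151])}
wrist {'mtx': array([[309.70691629,   0.        , 317.34352929],
       [  0.        , 309.70691629, 201.09381138],
       [  0.        ,   0.        ,   1.        ]]), 'R': array([[-3.10635347e-01, -9.50529106e-01, -3.17338198e-04],
       [-9.18419507e-01,  3.00055773e-01,  2.57821918e-01],
       [-2.44972018e-01,  8.03800506e-02, -9.66192402e-01]]), 't': array([ 0.67401342, -0.03211168,  0.38783596])}
```

View pics/scene0.png

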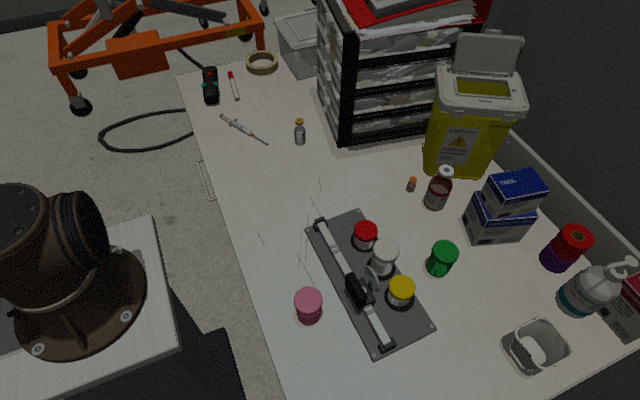

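View pics/side0.png

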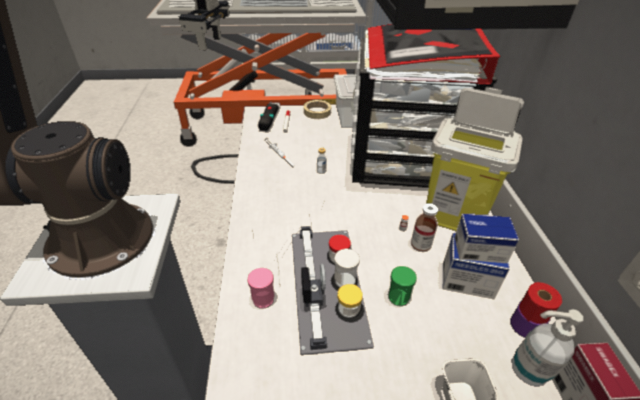

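View pics/wrist0.png

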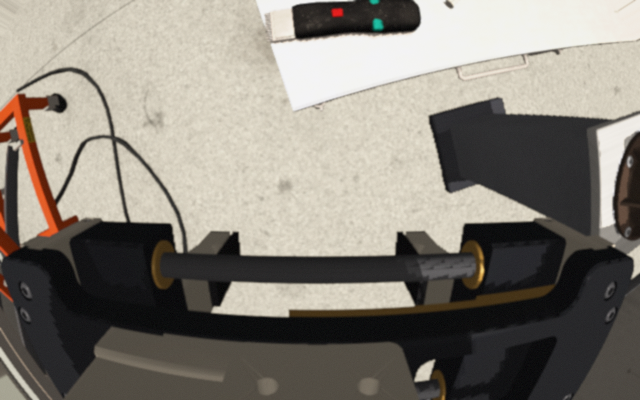

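The scene view shows the stand with the rail from about (320,222) to (388,345) and the black push block at (357,290). The pots on the stand are red (365,233), white tall (384,255) and yellow (401,290). The look-alikes are the pink pot (308,305) and the green pot (442,258), both off the stand. The white-lidded pot on the middle seat fits the description. Next I'll measure it.

```bash
cat > h.py <<'E'
import numpy as np, cv2
def load(n):
    return dict(np.load(f"pics/{n}.npz"))
def cloud(f):
    d=f['d'];K=f['mtx'];v,u=np.mgrid[0:400,0:640]
    c=np.stack([(u-K[0,2])/K[0,0]*d,(v-K[1,2])/K[1,1]*d,d],-1)
    return (c-f['t'])@f['R']
def cam2w(f,p): return (np.asarray(p)-f['t'])@f['R']
def proj(f,X):
    c=f['R']@np.asarray(X)+f['t'];q=f['mtx']@c;return q[:2]/q[2]
E
python3 - <<'E'
from plant import *
from h import *
for cam in("scene","side"):
    f=load(cam+"0")
    for n in("stand","push_block","tall_pot","short_pot_1","small_bottle"):
        for r in boxes_of(n,cam)[:6]:
            w=cam2w(f,r['position']);print(cam,n,round(r['score'],2),w.round(3),proj(f,w).round())
f=load("scene0");W=cloud(f)
c=f['p'][190:390,270:470][:,:,::-1];cv2.imwrite("pics/crop.png",cv2.resize(c,(600,600),interpolation=cv2.INTER_CUBIC))
E
```

```text
scene stand 0.86 [ 0.499 -0.22   0.007] [367. 299.]
scene push_block 0.78 [ 0.482 -0.22   0.073] [363. 288.]
scene tall_pot 0.87 [ 0.549 -0.176  0.077] [384. 254.]
scene tall_pot 0.79 [ 0.654 -0.219  0.065] [443. 256.]
scene tall_pot 0.56 [ 0.38  -0.212  0.074] [308. 306.]
scene tall_pot 0.25 [ 0.48  -0.219  0.071] [361. 288.]
scene short_pot_1 0.96 [ 0.547 -0.11   0.056] [365. 232.]
scene short_pot_1 0.89 [ 0.547 -0.244  0.057] [400. 289.]
scene small_bottle 0.65 [0.535 0.219 0.041] [300. 134.]
side stand 0.65 [ 0.5   -0.238  0.01 ] [320. 309.]
side push_block 0.91 [ 0.487 -0.225  0.064] [313. 287.]
side tall_pot 0.97 [ 0.554 -0.18   0.077] [345. 263.]
side tall_pot 0.91 [ 0.657 -0.228  0.068] [401. 282.]
side tall_pot 0.59 [ 0.486 -0.224  0.065] [312. 287.]
side tall_pot 0.57 [ 0.387 -0.215  0.067] [260. 285.]
side short_pot_1 0.89 [ 0.555 -0.248  0.055] [350. 298.]
side short_pot_1 0.59 [ 0.549 -0.111  0.06 ] [338. 243.]
side small_bottle 0.65 [0.544 0.224 0.043] [322. 161.]
```

View pics/crop.png

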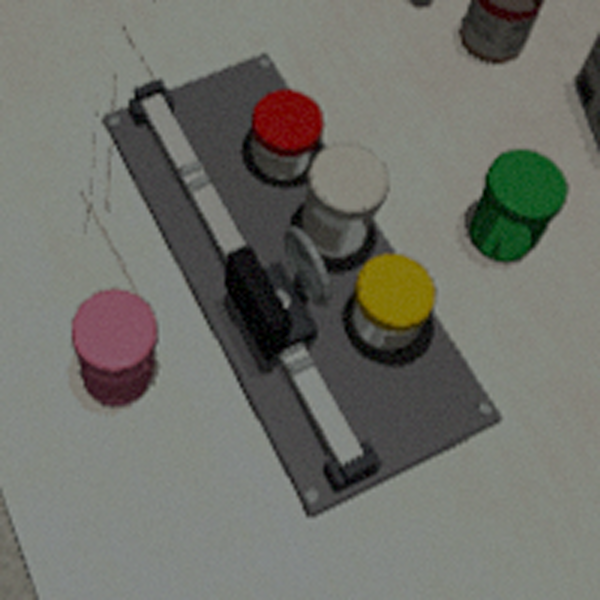

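Run:
```python
from h import *
def ray(f,uv,z):
    K=f['mtx'];d=f['R'].T@np.array([(uv[0]-K[0,2])/K[0,0],(uv[1]-K[1,2])/K[1,1],1]);o=-f['R'].T@f['t']
    return o+d*(z-o[2])/d[2]
f=load("scene0")
C=[ray(f,(270+a/3,190+b/3),.008) for a,b in[(310,515),(498,418),(265,55),(104,120)]]
for c in C:print(c.round(4))
m=np.mean(C,0);print("centre",m, [np.linalg.norm(C[i]-C[i-1]).round(4) for i in range(4)])
e=(C[3]-C[0])+(C[2]-C[1]);print("yaw",np.degrees(np.arctan2(-e[0],e[1])))
for cam in("scene0","side0"):
    f=load(cam);W=cloud(f);p=f['p'].astype(int)
    box=(W[...,0]>.42)&(W[...,0]<.64)&(W[...,1]>-.36)&(W[...,1]<-.02)&(f['d']>0)
    print(cam,"counter z",np.median(W[...,2][(W[...,0]>.42)&(W[...,0]<.62)&(W[...,1]>.05)&(W[...,1]<.15)]))
    hsv=cv2.cvtColor(f['p'],cv2.COLOR_RGB2HSV)
    g=p.max(2)
    def st(n,m):
        q=W[m];print(n,m.sum(),np.median(q,0).round(4),np.percentile(q,3,0).round(3),np.percentile(q,97,0).round(3))
    st("plate",box&(W[...,2]>.003)&(W[...,2]<.014))
    st("white lid",box&(abs(W[...,2]-.074)<.006)&(W[...,0]>.515))
    st("short lids r",box&(abs(W[...,2]-.052)<.008)&(hsv[...,1]>150)&(hsv[...,0]<10))
    st("y",box&(abs(W[...,2]-.052)<.008)&(hsv[...,1]>150)&(hsv[...,0]>15))
    st("block",box&(W[...,2]>.045)&(W[...,2]<.1)&(g<60)&(W[...,0]<.515))
    st("blocktop",box&(W[...,2]>.074)&(W[...,2]<.09)&(g<60)&(W[...,0]<.515))
    st("magn",box&(W[...,2]>.09)&(W[...,2]<.12))
    st("rail",box&(W[...,2]>.02)&(W[...,2]<.032)&(g>130)&(W[...,0]<.515))
```

```text
[ 0.455  -0.3265  0.008 ]
[ 0.5871 -0.3223  0.008 ]
[ 0.5794 -0.0227  0.008 ]
[ 0.4472 -0.0283  0.008 ]
centre [ 0.51719964 -0.17493059  0.008     ] [np.float64(0.2984), np.float64(0.1321), np.float64(0.2997), np.float64(0.1323)]
yaw 1.4773755927026875
scene0 counter z -0.002030617162970383
plate 5947 [ 0.5153 -0.2185  0.0065] [ 0.453 -0.322  0.004] [ 0.582 -0.032  0.009]
white lid 313 [ 0.5536 -0.1759  0.0788] [ 0.532 -0.217  0.069] [ 0.639 -0.15   0.08 ]
short lids r 275 [ 0.5488 -0.1055  0.0558] [ 0.528 -0.127  0.049] [ 0.57  -0.084  0.058]
y 703 [ 0.5503 -0.235   0.0559] [ 0.465 -0.261  0.049] [ 0.574 -0.095  0.058]
block 577 [ 0.4716 -0.217   0.0777] [ 0.463 -0.242  0.047] [ 0.503 -0.191  0.091]
blocktop 328 [ 0.4724 -0.2156  0.0792] [ 0.464 -0.242  0.075] [ 0.503 -0.19   0.088]
magn 93 [ 0.5028 -0.2162  0.0989] [ 0.501 -0.233  0.091] [ 0.506 -0.196  0.104]
rail 336 [ 0.4855 -0.2684  0.0245] [ 0.476 -0.307  0.022] [ 0.493 -0.044  0.027]
side0 counter z -0.00043499965373480163
plate 4618 [ 0.5191 -0.2482  0.0077] [ 0.456 -0.323  0.005] [ 0.586 -0.032  0.01 ]
white lid 129 [ 0.5579 -0.1876  0.0768] [ 0.535 -0.196  0.069] [ 0.583 -0.149  0.08 ]
short lids r 266 [ 0.5502 -0.1061  0.0574] [ 0.532 -0.124  0.052] [ 0.572 -0.085  0.06 ]
y 430 [ 0.5553 -0.2437  0.0571] [ 0.536 -0.262  0.051] [ 0.575 -0.221  0.059]
block 262 [ 0.4734 -0.2309  0.0793] [ 0.467 -0.243  0.047] [ 0.482 -0.192  0.082]
blocktop 173 [ 0.4732 -0.2208  0.0804] [ 0.467 -0.242  0.076] [ 0.48  -0.191  0.082]
magn 62 [ 0.5058 -0.2217  0.1005] [ 0.503 -0.235  0.091] [ 0.509 -0.199  0.105]
rail 634 [ 0.4875 -0.1632  0.0258] [ 0.477 -0.304  0.023] [ 0.497 -0.036  0.029]
```

I'm going with the white-lidded pot on the middle seat. The carriage is at about 0.073 and has to go about 42 mm in +y. First I'll draw the arm in, shut the fingers and turn the tool.

Call:
apply_moves:
  commands:
    - {"grip": 1,"slide": [0.012,0.054,0],"roll": 8}
    - {"grip": 1,"slide": [0.025,0.108,0],"roll": 16}
    - {"grip": 1,"slide": [0.037,0.16,0],"roll": 24}
    - {"grip": 1,"slide": [0.049,0.215,0],"roll": 32}
    - {"grip": 1,"slide": [0.049,0.215,0],"roll": 40}
  grip_force: 20

```text
time_s: 1.27
tcp_pos: [0.1888, 0.4189, 0.2274]
eef_rot: [-180.0, 0.1, -58.3]
contact_force: [0.4, 0.6, -0.0]
gripper_width: 0.0432
```

Call:
apply_moves:
  commands:
    - {"grip": 1,"slide": [0.049,-0.017,0],"roll": 7}
    - {"grip": 1,"slide": [0.098,-0.034,0],"roll": 14}
    - {"grip": 1,"slide": [0.147,-0.05,0],"roll": 21}
    - {"grip": 1,"slide": [0.195,-0.067,0],"roll": 28}
    - {"grip": 1,"slide": [0.25,-0.06,0],"roll": 30.5}

```text
time_s: 1.9
tcp_pos: [0.3738, 0.2411, 0.2267]
eef_rot: [-180.0, 0.0, -88.7]
contact_force: [0.3, -0.1, -0.1]
gripper_width: 0.0008
```

Call:
apply_moves:
  commands:
    - {"grip": 1,"slide": [0.058,-0.03,0],"roll": 0}
    - {"grip": 1,"slide": [0.115,-0.045,0],"roll": 0}
    - {"grip": 1,"slide": [0.172,-0.06,0],"roll": 0}
    - {"grip": 1,"slide": [0.23,-0.07,0],"roll": 0}
    - {"grip": 1,"slide": [0.29,-0.08,0],"roll": 0}

```text
time_s: 2.52
tcp_pos: [0.4599, -0.0478, 0.2271]
eef_rot: [-179.9, 0.0, -88.5]
contact_force: [0.9, 0.9, 0.6]
gripper_width: 0.0003
```

Call:
apply_moves:
  commands:
    - {"grip": 1,"slide": [0.058,0,0],"roll": 0}
    - {"grip": 1,"slide": [0.115,0,0],"roll": 0}
    - {"grip": 1,"slide": [0.172,0,0],"roll": 0}
    - {"grip": 1,"slide": [0.23,0,0],"roll": 0}
    - {"grip": 1,"slide": [0.23,0,0],"roll": 0}

```text
time_s: 3.15
tcp_pos: [0.4649, -0.2793, 0.226]
eef_rot: [179.9, -0.0, -88.8]
contact_force: [0.1, 0.6, 0.2]
gripper_width: 0.0004
```

Call:
apply_moves:
  commands:
    - {"grip": 1,"slide": [0,-0.008,0.05],"roll": 0}
    - {"grip": 1,"slide": [0,-0.008,0.1],"roll": 0}
    - {"grip": 1,"slide": [0,-0.008,0.11],"roll": 0}

```text
time_s: 3.52
tcp_pos: [0.4715, -0.2746, 0.1139]
eef_rot: [179.7, 0.1, -88.5]
contact_force: [0.5, -1.0, 0.3]
gripper_width: 0.0005
```

Run:
```python
from plant import *
import cv2
print(get_state()['tcp_pos'])
p,d=capture("side"); cv2.imwrite("pics/side1.png",cv2.resize(p[180:380,220:460,::-1],(720,600)))
p,d=capture("wrist"); cv2.imwrite("pics/wrist1.png",p[:,:,::-1])
```

```text
[ 0.47146757 -0.27461191  0.11394814]
```

View pics/side1.png

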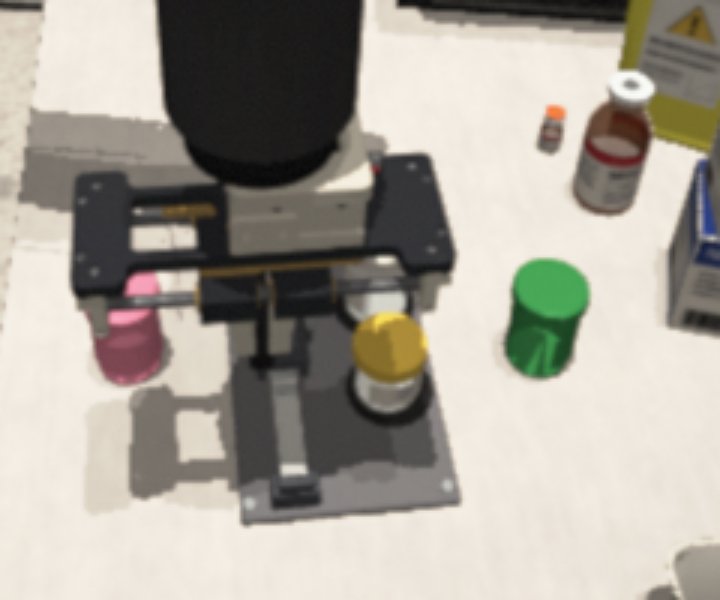

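View pics/wrist1.png

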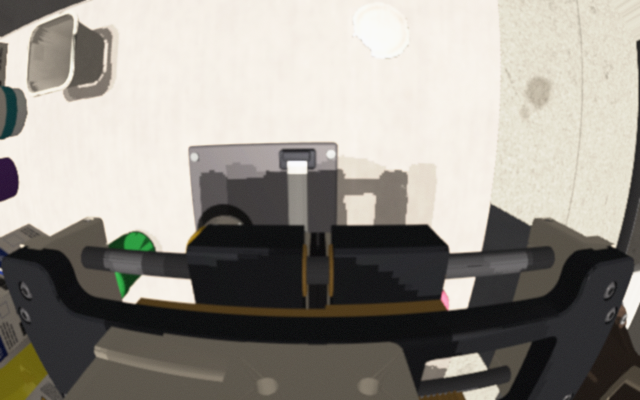

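The side view shows the closed fingers (262,340) in line with the rail, just past the near end of the block at (285,350). Nothing is near the fingertips. I'll go down to about z = 0.065 so the gripper body clears the magnifier.

Call:
apply_moves:
  commands:
    - {"grip": 1,"slide": [0.004,0,0.02],"roll": 0}
    - {"grip": 1,"slide": [0.004,0,0.04],"roll": 0}
    - {"grip": 1,"slide": [0.004,0,0.05],"roll": 0}
    - {"grip": 1,"slide": [0.004,0,0.05],"roll": 0}
    - {"grip": 1,"slide": [0.004,0,0.05],"roll": 0}

```text
time_s: 4.25
tcp_pos: [0.4745, -0.2799, 0.0679]
eef_rot: [-179.9, -0.0, -88.5]
contact_force: [-0.0, -0.4, 0.1]
gripper_width: 0.0006
```

Run:
```python
from plant import *
import cv2
s=get_state();print(s['tcp_pos'],s['contact_force'])
p,d=capture("side"); cv2.imwrite("pics/side2.png",cv2.resize(p[220:370,250:410,::-1],(640,600)))
```

```text
[ 0.47452338 -0.27989624  0.0678509 ] [-0.02908415 -0.35884962  0.13066475]
```

View pics/side2.png

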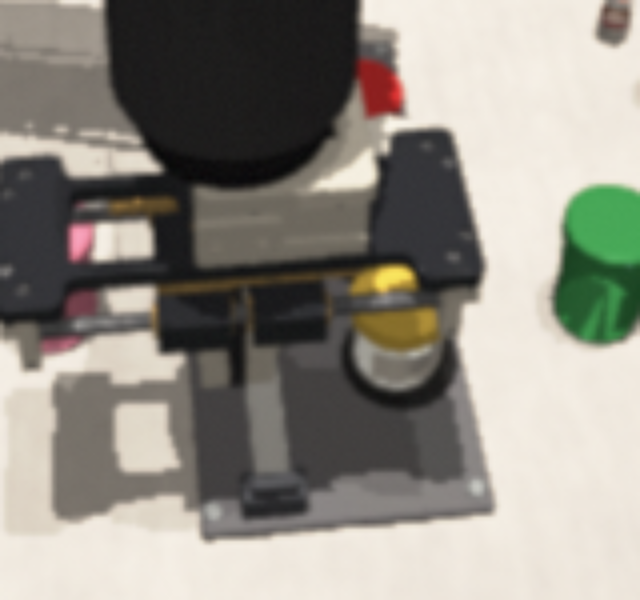

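Call:
apply_moves:
  commands:
    - {"grip": 1,"slide": [-0.005,0,0.003],"roll": 0}
    - {"grip": 1,"slide": [-0.01,0,0.003],"roll": 0}
    - {"grip": 1,"slide": [-0.015,0,0.003],"roll": 0}
    - {"grip": 1,"slide": [-0.018,0,0.003],"roll": 0}
    - {"grip": 1,"slide": [-0.021,0,0.003],"roll": 0}

```text
time_s: 4.92
tcp_pos: [0.4731, -0.2585, 0.0636]
eef_rot: [-180.0, -0.0, -88.5]
contact_force: [-0.0, 0.6, -0.2]
gripper_width: 0.0006
```

Call:
apply_moves:
  commands:
    - {"grip": 1,"slide": [-0.003,0,0],"roll": 0}
    - {"grip": 1,"slide": [-0.006,0,0],"roll": 0}
    - {"grip": 1,"slide": [-0.009,0,0],"roll": 0}
    - {"grip": 1,"slide": [-0.012,0,0],"roll": 0}
    - {"grip": 1,"slide": [-0.015,0,0],"roll": 0}

```text
time_s: 5.55
tcp_pos: [0.4727, -0.2436, 0.0636]
eef_rot: [180.0, -0.0, -88.5]
contact_force: [-0.9, 0.2, -0.2]
gripper_width: 0.0007
```

```bash
cat > look.py <<'E'
import sys
from plant import *
from h import *
s=get_state();print(s['tcp_pos'],s['contact_force'])
n=sys.argv[1]
for cam in("scene","side"):
    p,d=capture(cam);f=dict(p=p,d=d,**get_calibration(cam));W=cloud(f);g=p.max(2)
    m=(W[...,2]>.09)&(W[...,2]<.108)&(W[...,0]>.495)&(W[...,0]<.512)&(W[...,1]>-.27)&(W[...,1]<-.1)&(d>0)
    print(cam,"magn",m.sum(),W[m].min(0).round(3) if m.any() else 0,W[m].max(0).round(3) if m.any() else 0)
    m=(W[...,2]>.074)&(W[...,2]<.086)&(g<60)&(W[...,0]<.485)&(W[...,0]>.46)&(W[...,1]>-.28)&(W[...,1]<-.1)&(d>0)
    if m.any(): print("blocktop",m.sum(),np.percentile(W[m],[2,98],axis=0).round(3).tolist())
    c=p[190:390,270:470] if cam=="scene" else p[220:370,250:410]
    cv2.imwrite(f"pics/{cam}{n}.png",cv2.resize(c[:,:,::-1],(600,600)))
E
python3 look.py 3
```

```text
[ 0.47268662 -0.24359667  0.06356692] [-0.86565462  0.15045369 -0.16208127]
scene magn 0 0 0
side magn 0 0 0
blocktop 19 [[0.471, -0.254, 0.075], [0.478, -0.209, 0.084]]
```

View pics/scene3.png

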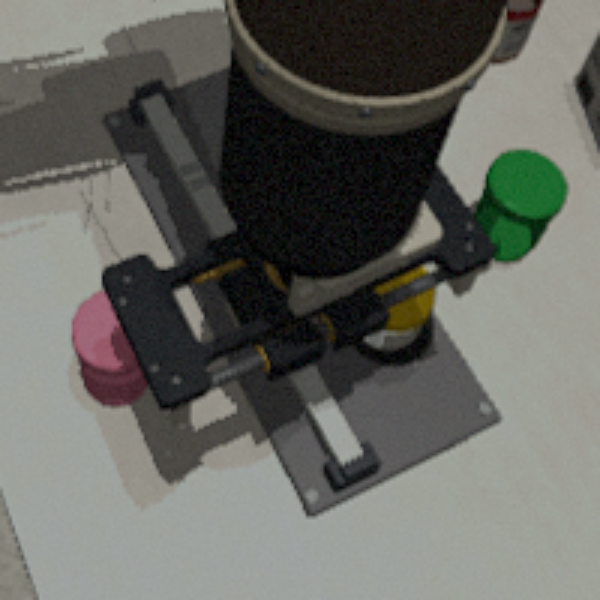

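The arm hides the carriage here, but the near notch of the rail, at (355,405), is clear behind the fingers. I'll keep pushing in small steps and watch the force for the ridge.

Call:
apply_moves:
  commands:
    - {"grip": 1,"slide": [-0.003,0,0],"roll": 0}
    - {"grip": 1,"slide": [-0.006,0,0],"roll": 0}
    - {"grip": 1,"slide": [-0.009,0,0],"roll": 0}
    - {"grip": 1,"slide": [-0.012,0,0],"roll": 0}

```text
time_s: 6.15
tcp_pos: [0.4724, -0.2315, 0.0636]
eef_rot: [-180.0, -0.0, -88.5]
contact_force: [-0.4, -0.9, 0.2]
gripper_width: 0.0007
```

Call:
apply_moves:
  commands:
    - {"grip": 1,"slide": [-0.002,0,0],"roll": 0}
    - {"grip": 1,"slide": [-0.004,0,0],"roll": 0}

```text
time_s: 6.4
tcp_pos: [0.4723, -0.2276, 0.0636]
eef_rot: [-180.0, -0.0, -88.5]
contact_force: [-0.0, -1.1, 0.6]
gripper_width: 0.0004
```

Call:
apply_moves:
  commands:
    - {"grip": 1,"slide": [-0.0015,0,0],"roll": 0}
    - {"grip": 1,"slide": [-0.003,0,0],"roll": 0}

```text
time_s: 6.65
tcp_pos: [0.4722, -0.2247, 0.0636]
eef_rot: [-180.0, -0.0, -88.5]
contact_force: [-0.8, -1.4, 0.4]
gripper_width: 0.0003
```

Call:
apply_moves:
  commands:
    - {"grip": 1,"slide": [-0.0015,0,0],"roll": 0}
    - {"grip": 1,"slide": [-0.003,0,0],"roll": 0}

```text
time_s: 6.9
tcp_pos: [0.4722, -0.2222, 0.0636]
eef_rot: [180.0, -0.0, -88.5]
contact_force: [0.3, -5.8, -1.1]
gripper_width: 0.0006
```

Call:
apply_moves:
  commands:
    - {"grip": 1,"slide": [-0.001,0,0],"roll": 0}
    - {"grip": 1,"slide": [-0.002,0,0],"roll": 0}

```text
time_s: 7.15
tcp_pos: [0.4721, -0.2198, 0.0636]
eef_rot: [180.0, -0.0, -88.5]
contact_force: [0.2, -3.1, 0.2]
gripper_width: 0.001
```

Call:
apply_moves:
  commands:
    - {"grip": 1,"slide": [-0.001,0,0],"roll": 0}
    - {"grip": 1,"slide": [-0.002,0,0],"roll": 0}

```text
time_s: 7.4
tcp_pos: [0.472, -0.2175, 0.0636]
eef_rot: [180.0, 0.0, -88.5]
contact_force: [-0.5, -1.1, 0.0]
gripper_width: 0.0004
```

Call:
apply_moves:
  commands:
    - {"grip": 1,"slide": [-0.001,0,0],"roll": 0}
    - {"grip": 1,"slide": [-0.001,0,0],"roll": 0}

```text
time_s: 7.65
tcp_pos: [0.472, -0.2164, 0.0635]
eef_rot: [-180.0, 0.0, -88.5]
contact_force: [-1.1, 0.1, -0.3]
gripper_width: 0.0008
```

Call:
apply_moves:
  commands:
    - {"grip": 1,"slide": [-0.001,0,0],"roll": 0}
    - {"grip": 1,"slide": [-0.001,0,0],"roll": 0}

```text
time_s: 7.9
tcp_pos: [0.472, -0.2156, 0.0635]
eef_rot: [180.0, 0.0, -88.5]
contact_force: [0.2, 0.6, -0.3]
gripper_width: 0.0005
```

The force rose to 5.8 N and fell back to zero, which looks like the snap. I'll back off, rise and check.

Call:
apply_moves:
  commands:
    - {"grip": 1,"slide": [0.02,0,0],"roll": 0}
    - {"grip": 1,"slide": [0.04,0,0],"roll": 0}
    - {"grip": 1,"slide": [0.05,0,-0.02],"roll": 0}
    - {"grip": 1,"slide": [0.055,0.005,-0.07],"roll": 0}
    - {"grip": 1,"slide": [0.055,0.01,-0.13],"roll": 0}

```text
time_s: 8.52
tcp_pos: [0.4624, -0.2711, 0.194]
eef_rot: [179.8, 0.0, -88.6]
contact_force: [1.2, -0.3, -0.5]
gripper_width: 0.0008
```

Call:
apply_moves:
  commands:
    - {"grip": 1,"slide": [0.06,0,-0.03],"roll": 0}
    - {"grip": 1,"slide": [0.12,0.01,-0.05],"roll": 0}
    - {"grip": 1,"slide": [0.17,0.03,-0.05],"roll": 0}
    - {"grip": 1,"slide": [0.2,0.06,-0.05],"roll": 0}
    - {"grip": 1,"slide": [0.2,0.06,-0.05],"roll": 0}

```text
time_s: 9.15
tcp_pos: [0.4064, -0.4743, 0.243]
eef_rot: [179.9, 0.0, -88.8]
contact_force: [0.8, 0.2, 0.5]
gripper_width: 0.0003
```

```bash
python3 look.py 4
python3 - <<'E'
from plant import *
from h import *
for cam in("scene","side"):
    p,d=capture(cam);f=dict(p=p,d=d,**get_calibration(cam))
    for n in("push_block","tall_pot","short_pot_1","small_bottle"):
        for r in boxes_of(n,cam)[:4]:
            w=cam2w(f,r['position']);print(cam,n,round(r['score'],2),w.round(3))
E
```

```text
[ 0.40640304 -0.47430941  0.24298166] [0.77703953 0.18015646 0.48080094]
scene magn 90 [ 0.499 -0.194  0.09 ] [ 0.506 -0.154  0.105]
blocktop 253 [[0.463, -0.201, 0.075], [0.478, -0.148, 0.082]]
side magn 57 [ 0.502 -0.196  0.09 ] [ 0.508 -0.157  0.106]
blocktop 157 [[0.465, -0.201, 0.075], [0.48, -0.15, 0.083]]
scene push_block 0.82 [ 0.48  -0.181  0.076]
scene tall_pot 0.94 [ 0.382 -0.213  0.074]
scene tall_pot 0.88 [ 0.545 -0.181  0.081]
scene tall_pot 0.84 [ 0.656 -0.218  0.065]
scene tall_pot 0.65 [0.534 0.22  0.041]
scene short_pot_1 0.97 [ 0.546 -0.11   0.057]
scene short_pot_1 0.63 [ 0.548 -0.244  0.061]
scene small_bottle 0.74 [0.537 0.221 0.044]
scene small_bottle 0.38 [ 0.551 -0.179  0.079]
side push_block 0.78 [ 0.487 -0.184  0.06 ]
side tall_pot 0.61 [ 0.654 -0.227  0.07 ]
side tall_pot 0.55 [ 0.559 -0.183  0.08 ]
side tall_pot 0.44 [ 0.566 -0.25   0.057]
side short_pot_1 0.65 [ 0.545 -0.107  0.057]
side short_pot_1 0.56 [ 0.567 -0.249  0.055]
side small_bottle 0.6 [0.541 0.222 0.042]
```

View pics/scene4.png

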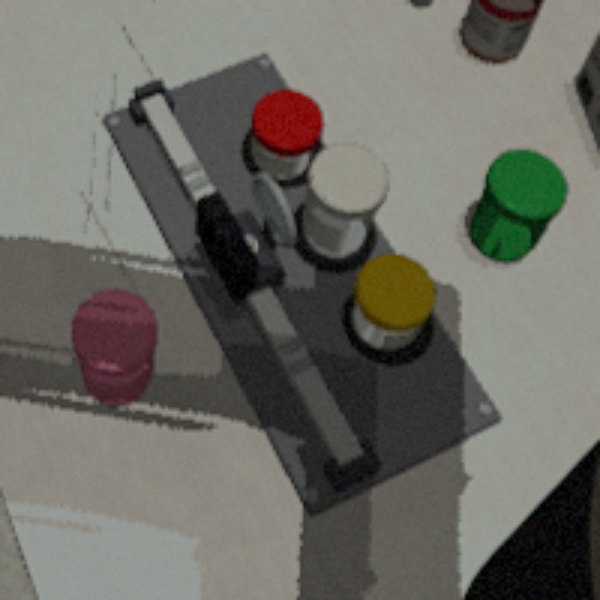

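View pics/side4.png

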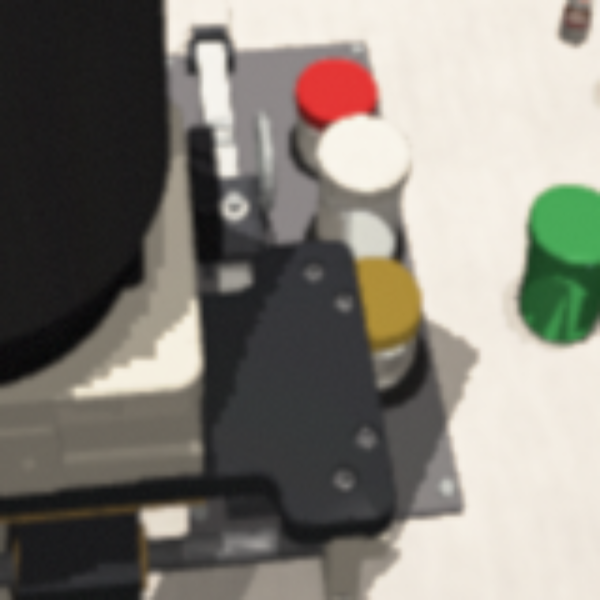

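The views show the block top spanning y = -0.201 to -0.149, so its centre is at -0.175, which is the stand's middle. That is about 3 mm beyond where the fingers stopped, so it did snap in. The pot lids are at the same pixels as before (white (347,180), red (287,120), yellow (395,290)). Handing in.

```bash
python3 -c "
from plant import *
print(close_job())"
```

```text
the job is handed in; nothing more can be done
None
```

The carriage is resting in the middle notch, in front of the tall white-lidded pot, and I've handed the job in. With the fingers shut, I pushed the black block about 42 mm in +y. No verdict comes back, so this rests on my own checks:

- **Click:** the push force rose to about 5.8 N over the ridge and then fell to zero. The block's end face finished about 3 mm beyond where the fingers stopped, which means it snapped in.
- **Position:** the carriage centre measured y = -0.174 to -0.177 m in both cameras. The stand's middle is at -0.175 m, and the tall pot at about -0.18 m.
- **Pots and bottle:** the pots' lids were at the same pixels as at the start. The small bottle measured within about 4 mm of its first reading.
- **Robot:** it ended clear of everything, about 9 s in.
- **Disagreements:** the networks gave the green and pink look-alikes high scores as the tall pot, so I chose by colour and seat. One side-camera reading put the yellow pot 12 mm off in x. The gripper partly hid that pot at the time, and the scene camera showed it unmoved.

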